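# Index the turntable and swing the clamp across

### The arm

A 6-joint arm with a two-finger parallel gripper is mounted at the origin on a cart in front of the work surface, level with it; the furniture and walls round the work are solid. World frame = base frame: x ahead of the robot, y to its left, z up, the work surface at z = 0. Lengths are in mm, angles in rad, forces in N, time in s.
With the tool pointing down it reaches from about 275 to 750 mm from the base axis. Payload 10.2 kg.
Tool frame: the origin (TCP) lies on the centre line of the jaws, within the pads' length; the fingertips stand 17 mm ahead of it and the grasp point (between the pads) lies 2 mm behind it (ctrl.tip_extent is the distance from the TCP to the fingertips, in mm); z points along the fingers, y is the line along which they close (so a half turn about z gives the same grasp; the last joint's range is limited). The gripper opens to 85 mm and grips with 20 to 120 N. Pads are 22 mm wide; open, the fingers measure 114 mm over their backs; the gripper's body (76 mm by 85 mm) begins 54 mm behind the grasp point. The pads swing forward as they close: fully open they stand 13 mm farther back than shut.
Start: joints at [-1.443, 0.313, 1.498, -0, 1.331, -0.223], TCP at [180.403, -493.037, 248.294] pointing down, gripper open.
Joint ranges: [-2.94, 2.94], [-0.97, 2.17], [0.19, 2.56], [-1.23, 4.37], [0.02, 3.11], [-2.88, 2.88]. Speed limits (rad/s): [2.39, 2.39, 3.01, 3.14, 3.14, 3.14].

### API

Orientations are given as a unit quaternion [w, x, y, z].
In Python, from rig import sensors, capture, ctrl, cut_out, place_of gives the robot as it stands.
- The arm moves only by the shell command python3 -m jog 'ROWS' [FORCE]. ROWS is JSON, a list of rows, each a list of 3 entries, a list of its own where there are three numbers: the shift along the world's x, y, z in mm, then the turn, a rotation vector about the world's x, y, z in degrees, then the closure, from 0 (fully open) to 1 (shut). A call has exactly 8 rows; each row is the pose to reach, as a shift and turn from the pose commanded when the call began; what a row does not reach only later rows make up. A row lasts 1/12 s, in which the tool goes at most 41.7 mm and 7.16 degrees, less where a joint would pass 70% of its speed; a pose out of reach is approached as far as the arm can. A call with a gripper value outside its range is refused whole. The fingers move at their own pace and stop on an object; FORCE is the grip in N (left out, the last holds). Time passes only in rows, so rows that repeat a pose let the fingers close, or fill a call up. It gives the time, the measured TCP pose, the force and the opening at its end, in the units of the state.
- sensors.sense(): the state, without advancing time (a new reading comes with each control period).
- capture(name): name is "side" or "top" or "wrist"; returns a dict with "color" (384x512x3 uint8, blue, green, red), "z_map" (384x512 float32, mm along the optical axis (not along the pixel's ray), 0 where there is no reading), "camera_matrix" (3x3 intrinsics, pixels), "k1" (the pictures are not rectified: a ray, as slopes to the right and down, at radius r is drawn at 1 + k1 r^2 times it, then the intrinsics apply), "R" (3x3) and "t" (3): a world point X has camera coordinates R X + t. Camera axes: x right, y down, z forward; pixel columns grow to the right and rows downward; lengths in mm; the calibration is good to about 2 mm. A picture is of the moment at which its call begins.
- ctrl.finish_job(): hands the job in, once; it reports no verdict.
Trained networks look in a picture, given as the dict that the camera call returned (one of the last four; its "shot" number tells which), for a name from the list of things; names that differ only in an ending like _2 or _b are one class to them, and where a whole thing is asked for, a point or a joint stands for the part that bears it (a point fixed in the world has none). Each returns a list of dicts, best first, with "p" (0 to 1); they miss things now and then, are a little off and sometimes report something else, mostly with a low value. They report only what shows in the picture. A call takes as long as a camera call.
- cut_out(picture, query): "region" (384x512 bool, what is visible of it) and "box" ([left, top, right, bottom] in pixels, round what is visible of it).
- place_of(picture, query): "centre" ([row, column] in pixels: a listed point, or the origin of a listed thing).
The state is a dict: "time_s": time; "joints": joint angles; "dq": joint speeds; "tau": joint torques, N m; "eef_pos": TCP position; "ee_rot": TCP orientation; "force": force on the tool from outside, world axes, zero at the start; "wrist_torque": the same for the moment, N m; "grip_width": opening from 0.0 (shut) to 1.0 (fully open).
Only numpy, scipy, OpenCV 4.12 (cv2) and the standard library are available. Lean on these libraries where they do the work, as an engineer would, in place of code of your own. Each camera call takes 0.05 s, during which the arm holds its last target. There are 200 camera calls.

### The job

Push on the spokes of the three-spoke turntable with a fingertip to turn it until the spoke carrying the flanged bush points straight at the fixed pointer, then push the clamp lever on the index post across over that spoke, all the way to its stop. Leave the parts riding in their cups: do not touch them or lift them out, do not swing the clamp across before the spoke is in place, and leave everything lying round the turntable where it is.

Things in the scene. Friction and masses are not known exactly. Their poses are not given: they have to be found in the camera images.
- spider (a joint): Turning angle of the three-spoke turntable about its upright hub axis, rad, counter-clockwise from above positive, 0 at the start, no end stops; stays where it is left (friction 0.15 N m, about 1.5 N at a spoke end). Steel hub: radius 25 mm, top 60 mm above the worktop; foot below it: radius 70 mm, 18 mm high.
- base: Foot of the turntable, radius 70 mm, fixed. Origin: on the hub axis at worktop height. Above it, 58 mm out on each spoke, sits an open round aluminium cup: outer radius 27 mm, inner radius 23 mm, rim 48 mm and inner floor 40 mm above the worktop. What rides in the cups stands up to 66 mm above the worktop.
- tip0 (a point): Outer tip of one of the three round steel spokes (13 mm thick, 120 degrees apart), on its axis, 122 mm from the hub axis, 42 mm above the worktop. The bare end, 85 to 122 mm from the hub axis, is the place to push. Which tip belongs to the flanged bush varies: it is the tip 64 mm from the bush.
- tip1 (a point): Outer tip of one of the three round steel spokes (13 mm thick, 120 degrees apart), on its axis, 122 mm from the hub axis, 42 mm above the worktop. The bare end, 85 to 122 mm from the hub axis, is the place to push. Which tip belongs to the flanged bush varies: it is the tip 64 mm from the bush.
- tip2 (a point): Outer tip of one of the three round steel spokes (13 mm thick, 120 degrees apart), on its axis, 122 mm from the hub axis, 42 mm above the worktop. The bare end, 85 to 122 mm from the hub axis, is the place to push. Which tip belongs to the flanged bush varies: it is the tip 64 mm from the bush.
- index_post: Fixed index post. Origin: on the hub axis of the turntable, at worktop height; x points level from the hub axis to the post, z up. The post (radius 15 mm, on a 44 x 60 mm foot 10 mm high, top at 52 mm) stands at x = 155 mm, on the robot's right-hand side of the turntable; its narrow pointer (10 mm wide, 4 mm at the end) reaches in towards the hub along the x axis.
- pointer_tip (a point): Inner end of the fixed pointer, 124 mm from the hub axis on the post's x axis, 42 mm above the worktop, just outside the circle of the spoke tips.
- clamp_lever (a joint): Swing of the clamp lever about an upright axis at x = 155 mm, y = 0 of the index post, rad, counter-clockwise from above positive. Starts at 0 to 0.35 (open), end stop at 1.57 (fully across). At 0 the handle points outward along the post's +x, at 1.57 along its +y. Stays where it is left (friction 0.06 N m, 1.2 N at the handle). Does not brake the turntable.
- lever_end (a point): Centre of the ball (radius 8 mm) at the end of the lever's handle, 62 mm from the lever's axis, 62 mm above the worktop. The handle is a round rod 10 mm thick, its axis also 62 mm above the worktop. Square to it, on its counter-clockwise side, the lever has a flat clamp finger, 46 mm long, which lies over the end of the spoke at the pointer when the lever is fully across.
- brass_bush: Flanged brass bush, the part to be brought to the pointer: flange 42 mm across at the bottom, narrower neck above, 26 mm high; its flange just about fills the cup. Rides loose in one of the three cups (any of them, varies), 58 mm from the hub axis. Origin: centre of its underside, 40 mm above the worktop at the start.
- sleeve_short: Short plain steel sleeve, 31 mm across, 26 mm high. Rides loose in one of the three cups (any of them, varies), 58 mm from the hub axis. Origin: centre of its underside, 40 mm above the worktop at the start.
- nut_2: Hex nut, 22 x 25 mm, 15 mm high. Rides loose in one of the three cups (any of them, varies), 58 mm from the hub axis. Origin: centre of its underside, 40 mm above the worktop at the start.
- ring_big: Turned steel ring, 66 mm across, 20 mm high. Bystander lying loose on the worktop; origin: centre of its underside.
- sleeve_tall: Tall steel sleeve, 35 mm across, 62 mm high, standing upright. Bystander lying loose on the worktop; origin: centre of its underside.
- chuck_key: T-shaped chuck key, 72 x 68 x 12 mm. Bystander lying loose on the worktop; origin: centre of its underside.
- nut_0: Hex nut, 24 x 27 mm, 11 mm high. Bystander lying loose on the worktop; origin: centre of its underside.

How it is judged:
By the outcome, as a careful person would: the job done as asked, in the order asked, and still so for the second after the job is handed in, with the robot touching nothing.
It also fails if it takes over 72 s, if anything falls off the work surface, if the arm or the gripper's body presses on something with over 40 N, if the wrist force passes 120 N, or if a joint passes its speed limit or range.

## Working session

There is one attempt and no reset: what is moved stays moved. The work goes in short steps, Python scripts to look and compute and a shell command to move; the robot and the scene stay as the last step left them, time stands still between calls to the robot, and variables do not carry over. Pictures are saved under pics/ and viewed, on a budget of 10 in all, crops included, one or two more only if the job needs it, and the job is handed in when it is done.

```bash
mkdir -p pics; cat > h.py <<'E'
import numpy as np, cv2
from rig import sensors, capture, ctrl, cut_out, place_of
def ray(p,rc):
    K=p["camera_matrix"];u=np.array([(rc[1]-K[0,2])/K[0,0],(rc[0]-K[1,2])/K[1,1]])
    s=u.copy()
    for _ in range(20): s=u/(1+p["k1"]*(s@s))
    return np.array([s[0],s[1],1.])
def at_z(p,rc,z):
    R,t=np.array(p["R"]),np.array(p["t"]);d=R.T@ray(p,rc);c=-R.T@t
    return c+d*(z-c[2])/d[2]
def px(p,X):
    c=np.array(p["R"])@X+p["t"];s=c[:2]/c[2];s=s*(1+p["k1"]*(s@s));K=p["camera_matrix"]
    return [round(K[1,1]*s[1]+K[1,2],1),round(K[0,0]*s[0]+K[0,2],1)]
Z=dict(base=0,tip0=42,tip1=42,tip2=42,pointer_tip=42,index_post=0,lever_end=62,brass_bush=40,sleeve_short=40,nut_2=40,ring_big=0,sleeve_tall=0,chuck_key=0)
def look(cam,names=Z):
    p=capture(cam)
    for n in names:
        for r in place_of(p,n)[:3]:
            if r["p"]>.2: print(cam,n,round(r["p"],2),np.round(r["centre"],1),np.round(at_z(p,r["centre"],Z[n]),1)[:2])
    return p
E
python3 - <<'E'
from h import *
for c in("top","side"):
    p=look(c); cv2.imwrite(f"pics/{c}0.png",p["color"])
    print(c,-np.array(p["R"]).T@p["t"])
print(sensors.sense())
E
```

```text
top base 0.71 [204.8 245.5] [588.1  13.3]
top base 0.46 [223.1 354.7] [ 545.7 -215.2]
top tip0 0.95 [157.3 287.1] [680.2 -72.8]
top tip0 0.8 [259.3 266.4] [476.3 -27.3]
top tip0 0.64 [190.7 186.6] [615.7 130.7]
top tip1 0.95 [157.3 287.1] [680.2 -72.8]
top tip1 0.8 [259.3 266.4] [476.3 -27.3]
top tip1 0.64 [190.7 186.6] [615.7 130.7]
top tip2 0.95 [157.3 287.1] [680.2 -72.8]
top tip2 0.8 [259.3 266.4] [476.3 -27.3]
top tip2 0.64 [190.7 186.6] [615.7 130.7]
top pointer_tip 0.64 [218.1 305.6] [ 556.9 -107.1]
top pointer_tip 0.31 [197.3 218.2] [601.4  67. ]
top lever_end 0.94 [222.  352.9] [ 546.7 -198.4]
top brass_bush 0.81 [181.3 263.2] [632.4 -23.7]
top sleeve_short 0.66 [228.3 253.7] [538.3  -3.1]
top nut_2 0.65 [193.7 220.5] [608.7  62.5]
top nut_2 0.52 [128.5 245.3] [741.3  10.8]
top ring_big 0.66 [135.5 213.5] [736.5  79.2]
top ring_big 0.34 [203.  248.7] [591.8   6.6]
top sleeve_tall 0.67 [154.4 178.8] [697.3 153.3]
top chuck_key 0.77 [202.7 162.5] [595.2 188. ]
top [525.82401358  -4.5225232  987.40922805]
side base 0.78 [215.9 263. ] [589.3  10.7]
side tip0 0.8 [169.4 259.7] [6
[... 924 characters left out ...]

{'time_s': 1.4, 'joints': array([-1.44342764e+00,  3.12908454e-01,  1.49771351e+00,  1.17150850e-05,
        1.33099944e+00, -2.23416678e-01]), 'dq': array([-9.29498183e-05,  1.13080347e-03,  3.12843977e-04,  6.47611285e-04,
       -7.54599260e-04,  8.63699294e-04]), 'tau': array([-9.00010018e-04, -4.12165403e+01, -2.59900635e+01, -2.21738678e-04,
        4.90978327e-04,  9.26183759e-06]), 'eef_pos': array([ 180.3918655 , -493.0376222 ,  248.28475714]), 'ee_rot': array([-1.40845668e-05,  9.84658336e-01,  1.74493441e-01,  6.37340142e-06]), 'force': array([-0.99065584, -0.29276181,  0.04760468]), 'wrist_torque': array([-0.04427342,  0.04850385,  0.01513768]), 'grip_width': 0.9980879240497087}
```

```bash
python3 - <<'E'
import cv2
a=cv2.imread("pics/top0.png")[90:320,120:400];cv2.imwrite("pics/topc.png",cv2.resize(a,None,fx=2.6,fy=2.6,interpolation=2))
a=cv2.imread("pics/side0.png")[130:320,170:370];cv2.imwrite("pics/sidec.png",cv2.resize(a,None,fx=3,fy=3,interpolation=2))
E
```

```text
(no output)
```

View pics/topc.png

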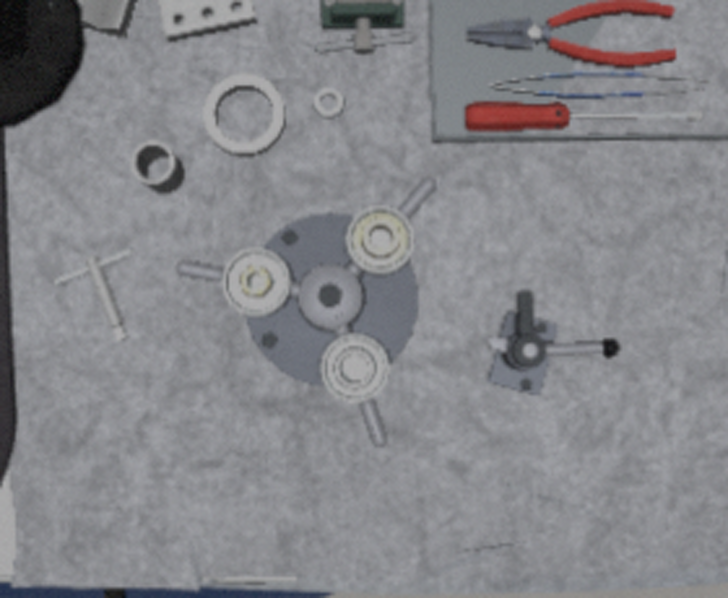

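View pics/sidec.png

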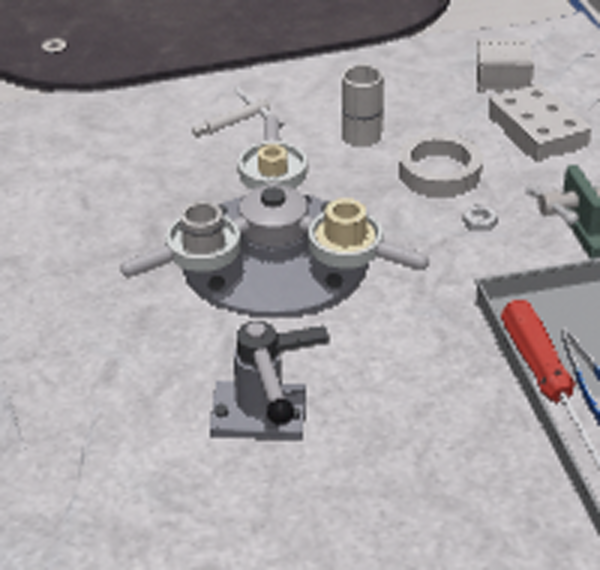

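```bash
cat > m.py <<'E'
from h import *
def refine():
    p=capture("top")
    T=np.array([at_z(p,r["centre"],42)[:2] for r in place_of(p,"tip0")[:3]])
    m=cut_out(p,"index_post")[0]; v,u=np.nonzero(m["region"]); print("post box",m["p"],np.round(m["box"]))
    L=[at_z(p,r["centre"],62)[:2] for r in place_of(p,"lever_end")[:1]]
    B=[at_z(p,r["centre"],40)[:2] for r in place_of(p,"brass_bush")[:1]]
    g=cv2.medianBlur(cv2.cvtColor(p["color"],6),3)
    return p,T,L,B
E
python3 - <<'E'
from m import *
p,T,L,B=refine()
print("mean tips",T.mean(0),T,L,B)
print("hubcap", at_z(p,[203.5,246.9],62), "post", at_z(p,[224.6,323.8],60), at_z(p,[224.6,324.0],70),"ptr",at_z(p,[222,310.6],42))
c=p["color"][185:265,290:370]; cv2.imwrite("pics/post.png",cv2.resize(c,None,fx=7,fy=7,interpolation=0))
z=p["z_map"]; R,t=np.array(p["R"]),np.array(p["t"])
# height map region of post
for r0,c0 in ((150,180),):
    pts=[]
    for v in range(130,290):
        for u in range(160,370):
            if z[v,u]>0:
                X=R.T@(ray(p,[v,u])*z[v,u]-t); pts.append(X)
    P=np.array(pts)
a=P[(abs(P[:,0]-545)<60)&(abs(P[:,1]+140)<25)&(P[:,2]>45)]
print("post top",len(a),a.mean(0),np.median(a,0))
h=P[(np.hypot(P[:,0]-590,P[:,1]-10)<30)&(P[:,2]>54)]
print("hub",len(h),h.mean(0),(h.max(0)+h.min(0))/2)
E
```

```text
post box 0.63 [305. 203. 357. 242.]
mean tips [589.17197706  10.30512112] [[474.09526115 -29.68350273]
 [616.52846092 132.7312844 ]
 [676.89220911 -72.1324183 ]] [array([ 546.01396106, -195.17447577])] [array([635.50983052, -29.38846999])]
hubcap [586.70646381   9.41073985  62.        ] post [ 542.84882812 -140.7605674    60.        ] [ 542.65752973 -139.68287512   70.        ] ptr [ 548.8851525  -116.97021946   42.        ]
post top 313 [ 552.95699976 -137.89043196   64.05206986] [ 547.61493197 -137.21870168   65.1207091 ]
hub 232 [588.22078204   9.50491068  56.91367494] [589.14865211  10.22466666  59.11420829]
```

View pics/post.png

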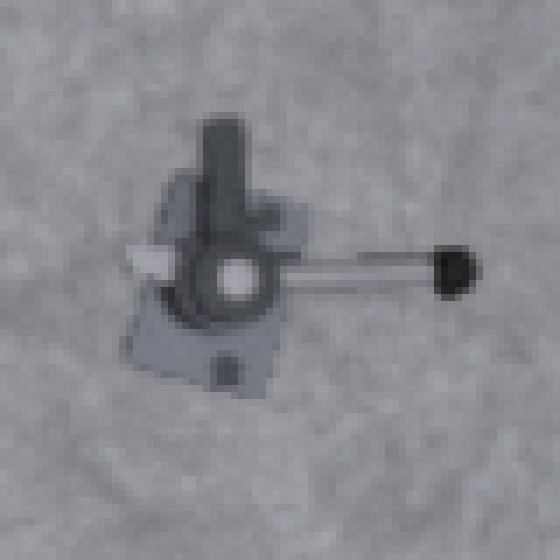

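```bash
python3 -m jog '[[[18,28,0],[0,0,0],1],[[40,60,0],[0,0,0],1],[[62,90,0],[0,0,0],1],[[84,120,0],[0,0,0],1],[[106,150,0],[0,0,0],1],[[128,180,0],[0,0,0],1],[[150,210,0],[0,0,0],1],[[170,240,0],[0,0,0],1]]' 60
python3 -m jog '[[[20,28,0],[0,0,0],1],[[40,56,0],[0,0,0],1],[[60,84,-10],[0,0,0],1],[[80,112,-30],[0,0,0],1],[[100,140,-50],[0,0,0],1],[[120,168,-75],[0,0,0],1],[[140,190,-100],[0,0,0],1],[[148,197,-100],[0,0,0],1]]' 60
python3 -m jog '[[[0,0,0],[0,0,0],1],[[0,0,-20],[0,0,0],1],[[0,0,-40],[0,0,0],1],[[0,0,-60],[0,0,0],1],[[0,0,-80],[0,0,0],1],[[0,0,-100],[0,0,0],1],[[0,0,-101],[0,0,0],1],[[0,0,-101],[0,0,0],1]]' 60
```

```text
time_s: 2.32
eef_pos: [351.2, -251.4, 248.5]
ee_rot: [0.0, 0.985, 0.174, 0.0]
force: [0.9, -0.7, -1.3]
grip_width: -0.002
time_s: 2.98
eef_pos: [498.0, -52.6, 144.0]
ee_rot: [-0.002, 0.984, 0.176, -0.003]
force: [-0.4, 0.6, -0.9]
grip_width: 0.0
time_s: 3.65
eef_pos: [498.3, -57.0, 48.0]
ee_rot: [0.0, 0.985, 0.174, -0.0]
force: [-0.3, 0.2, 0.5]
grip_width: -0.0
```

```bash
python3 - <<'E'
import numpy as np
h=np.array([588.7,10.2])
for d in(-0,-5,-10,-15,-20,-25,-30,-35,-40,-45,-50,-55,-60,-64):
    f=np.radians(-162.2+d);u=np.array([np.cos(f),np.sin(f)]);n=np.array([-u[1],u[0]])
    print(d,np.round(h+106*u+21*n-[498.4,-56],1))
E
```

```text
0 [-4.2 13.8]
-5 [-8.4 22.2]
-10 [-11.9  31. ]
-15 [-14.5  40. ]
-20 [-16.4  49.3]
-25 [-17.5  58.7]
-30 [-17.7  68.1]
-35 [-17.2  77.5]
-40 [-15.8  86.8]
-45 [-13.6  96. ]
-50 [-10.6 104.9]
-55 [ -6.8 113.6]
-60 [ -2.3 121.8]
-64 [  1.8 128.2]
```

```bash
python3 -m jog '[[[-2,7,0],[0,0,0],1],[[-4,14,0],[0,0,0],1],[[-6,18,0],[0,0,-2],1],[[-8,22,0],[0,0,-5],1],[[-10,26,0],[0,0,-7],1],[[-12,31,0],[0,0,-10],1],[[-13,35,0],[0,0,-12],1],[[-14.5,40,0],[0,0,-15],1]]' 60
python3 - <<'E'
from h import *
look("top",["tip0","brass_bush"])
E
```

```text
time_s: 4.32
eef_pos: [484.2, -15.7, 48.7]
ee_rot: [0.001, 0.999, 0.044, 0.001]
force: [-0.1, -1.3, 1.0]
grip_width: -0.002
top tip0 0.88 [176.  190.7] [645.3 122.3]
top tip0 0.75 [171.1 295.1] [651.8 -88.3]
top brass_bush 0.68 [185.4 269.1] [623.9 -35.4]
top brass_bush 0.29 [203.6 244. ] [588.   15.6]
```

```bash
python3 -m jog '[[[-1,5,0],[0,0,-3],1],[[-2,9.5,0],[0,0,-5],1],[[-3,19,0],[0,0,-10],1],[[-3,28,0],[0,0,-15],1],[[-3,37.5,0],[0,0,-20],1],[[-1,47,0],[0,0,-25],1],[[1,56,0],[0,0,-30],1],[[4,65,0],[0,0,-35],1]]' 60
python3 - <<'E'
from h import *
look("top",["tip0","brass_bush","pointer_tip"])
look("side",["tip0","brass_bush","pointer_tip"])
E
```

```text
time_s: 5.13
eef_pos: [488.0, 49.2, 47.9]
ee_rot: [0.0, 0.966, -0.259, 0.0]
force: [-0.7, -2.6, 0.7]
grip_width: 0.0
top tip0 0.93 [205.2 308.8] [ 582.6 -114.2]
top tip0 0.76 [150.  216.4] [697.5  69.9]
top tip0 0.55 [133.3 215.6] [732.   71.3]
top brass_bush 0.78 [202.6 275.5] [589.  -47.6]
top pointer_tip 0.76 [219. 306.] [ 555.  -107.9]
top pointer_tip 0.73 [223.7 352.9] [ 543.8 -202.5]
top pointer_tip 0.32 [131.2 242.5] [735.3  16.5]
side tip0 0.84 [239.3 270.1] [ 576.  -111.2]
side tip0 0.79 [189.  208.7] [481.4  83.3]
side tip0 0.71 [178.4 299.1] [689.8  72.5]
side brass_bush 0.65 [217.  265.9] [584.1 -41.1]
side pointer_tip 0.58 [244.9 253.4] [ 541.  -118.7]
```

```bash
python3 -m jog '[[[1,3,0],[0,0,-2],1],[[2,5,0],[0,0,-3],1],[[4,9,0],[0,0,-5],1],[[6,13,0],[0,0,-7],1],[[8,17,0],[0,0,-10],1],[[8.5,17.5,0],[0,0,-10],1],[[8.5,17.5,0],[0,0,-10],1],[[8.5,17.5,0],[0,0,-10],1]]' 60
python3 - <<'E'
from h import *
p=look("top",["tip0","brass_bush","pointer_tip"])
c=p["color"][175:255,230:340]; cv2.imwrite("pics/c.png",cv2.resize(c,None,fx=7,fy=7,interpolation=2))
E
```

```text
time_s: 6.2
eef_pos: [496.4, 66.3, 47.3]
ee_rot: [-0.0, 0.94, -0.34, -0.0]
force: [-0.3, 1.1, 0.5]
grip_width: 0.003
top tip0 0.87 [218.6 304.3] [ 555.9 -104.5]
top tip0 0.84 [146.5 226.7] [704.3  49. ]
top brass_bush 0.69 [209.  275.6] [576.2 -47.5]
top pointer_tip 0.92 [219.1 307.9] [ 554.8 -111.7]
```

View pics/c.png

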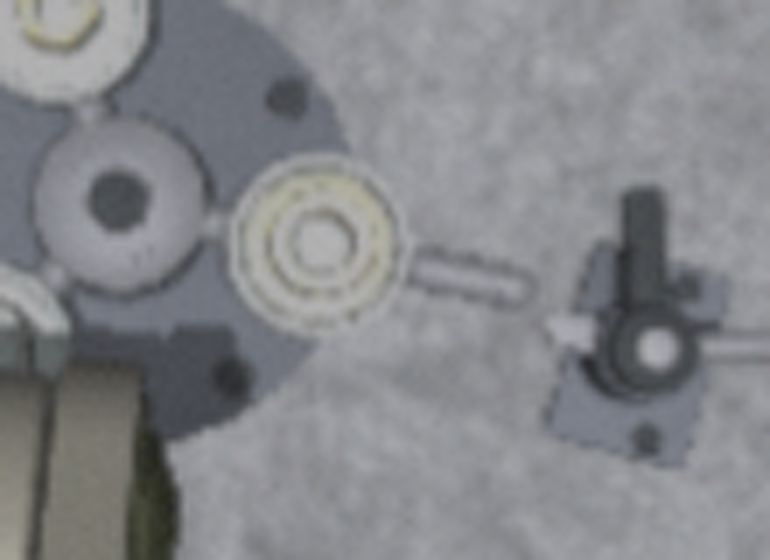

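```bash
python3 - <<'E'
from h import *
p=capture("top")
f=lambda X,Y,z:at_z(p,[175+(Y+.5)/7-.5,230+(X+.5)/7-.5],z)[:2]
H=f(118,200,61);A=lambda v:np.degrees(np.arctan2(*(v-H)[::-1])).round(1)
for n,X,Y,z in(("hub",118,200,61),("tip",530,288,42),("sp_in",415,265,42),("bush",320,241,66),("ptip",553,325,42),("post",658,348,66)):
    w=f(X,Y,z);print(n,w.round(1),A(w),np.hypot(*(w-H)).round(1))
E
```

```text
hub [587.5  10.3] 0.0 0.0
tip [ 561.6 -106.6] -102.5 119.8
sp_in [568.8 -73.8] -102.5 86.2
bush [574.8 -45.7] -102.7 57.5
ptip [ 551.  -112.9] -106.5 128.6
post [ 543.4 -139.4] -106.4 156.1
```

```bash
python3 -m jog '[[[0.5,1,0],[0,0,-0.5],1],[[1,2,0],[0,0,-1],1],[[2,3.2,0],[0,0,-2],1],[[3,4.8,0],[0,0,-3],1],[[4,6.3,0],[0,0,-4],1],[[4,6.3,0],[0,0,-4],1],[[4,6.3,0],[0,0,-4],1],[[4,6.3,0],[0,0,-4],1]]' 60
python3 - <<'E'
from h import *
p=look("top",["tip0","brass_bush","pointer_tip"])
c=p["color"][175:255,230:340]; cv2.imwrite("pics/c2.png",cv2.resize(c,None,fx=7,fy=7,interpolation=2))
E
```

```text
time_s: 7.12
eef_pos: [500.4, 72.9, 47.3]
ee_rot: [-0.0, 0.928, -0.374, -0.0]
force: [-0.3, -0.2, -0.2]
grip_width: 0.002
top tip0 0.84 [222. 308.] [ 549.  -111.8]
top tip0 0.6 [144.7 230.6] [707.8  41. ]
top brass_bush 0.66 [211.2 271.6] [571.9 -39.4]
top pointer_tip 0.9 [219.2 305.6] [ 554.7 -107.1]
```

View pics/c2.png

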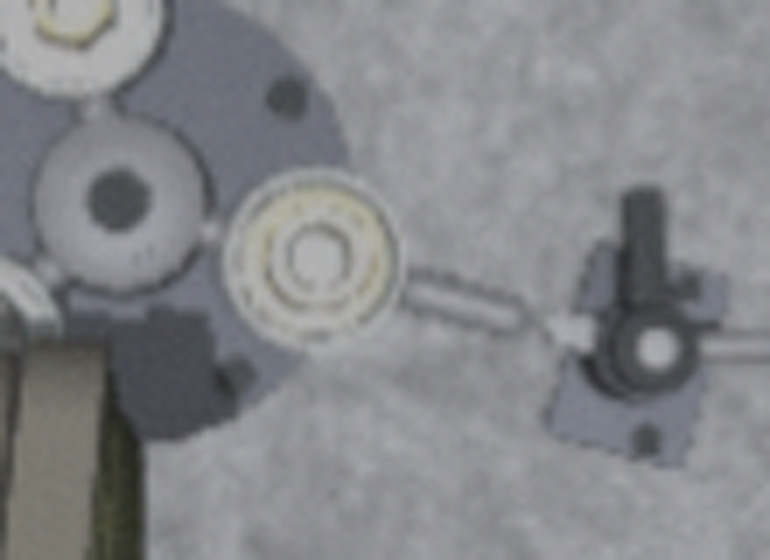

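```bash
python3 - <<'E'
from h import *
p=capture("top")
f=lambda X,Y,z:at_z(p,[175+(Y+.5)/7-.5,230+(X+.5)/7-.5],z)[:2]
H=f(118,200,61);A=lambda v:np.degrees(np.arctan2(*(v-H)[::-1])).round(1)
for n,X,Y,z in(("tip",523,316,42),("sp_in",410,285,42),("bush",316,256,66),("ptip",551,325,42)):
    w=f(X,Y,z);print(n,w.round(1),A(w),np.hypot(*(w-H)).round(1))
E
python3 -m jog '[[[-7,-7,0],[0,0,0],1],[[-14,-14,0],[0,0,0],1],[[-14,-14,30],[0,0,7],1],[[-14,-14,65],[0,0,14],1],[[-14,-14,100],[0,0,21],1],[[-14,-34,135],[0,0,28],1],[[-14,-64,165],[0,0,35],1],[[-14,-94,185],[0,0,42],1]]' 60
python3 -m jog '[[[3,-35,0],[0,0,5],1],[[6,-70,0],[0,0,10],1],[[9,-105,0],[0,0,15],1],[[9,-105,0],[0,0,15],1],[[9,-105,0],[0,0,15],1],[[9,-105,0],[0,0,15],1],[[9,-105,0],[0,0,15],1],[[9,-105,0],[0,0,15],1]]' 60
python3 - <<'E'
from h import *
p=look("wrist",["tip0","brass_bush","pointer_tip","lever_end","base"])
cv2.imwrite("pics/w.png",p["color"]); q=capture("top"); cv2.imwrite("pics/t3.png",q["color"])
E
```

```text
tip [ 553.7 -104.4] -106.4 119.6
sp_in [563.1 -72.3] -106.4 86.1
bush [570.7 -44.6] -107.0 57.4
ptip [ 551.  -112.4] -106.6 128.0
time_s: 8.03
eef_pos: [485.9, -22.1, 235.0]
ee_rot: [0.0, 1.0, -0.013, 0.002]
force: [0.8, -0.7, -0.5]
grip_width: 0.003
time_s: 8.7
eef_pos: [495.2, -125.1, 232.2]
ee_rot: [-0.0, 0.993, 0.114, -0.0]
force: [-0.2, 0.2, -0.0]
grip_width: -0.001
wrist tip0 0.6 [111.3  34.6] [501.7  97.7]
wrist tip0 0.55 [106.4 248.8] [ 549.1 -104.2]
wrist brass_bush 0.87 [ 72.8 188.6] [566.3 -44.5]
wrist pointer_tip 0.96 [107.1 247.9] [ 548.3 -103.6]
wrist lever_end 0.58 [142.4 346.9] [ 540.4 -196.4]
wrist base 0.83 [ 41.6 144.9] [585.7  11.9]
```

View pics/w.png

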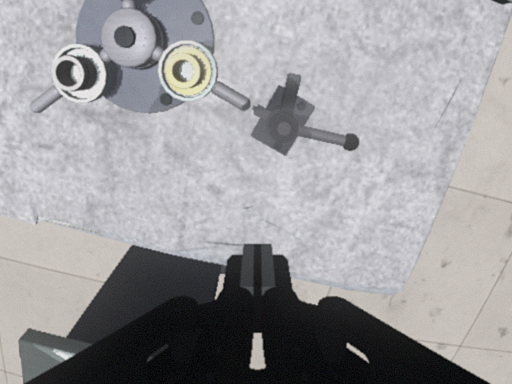

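```bash
python3 - <<'E'
from h import *
print(sensors.sense()["eef_pos"].round(1),sensors.sense()["joints"].round(2))
h=np.array([543.2,-139.5]); S=None
for t,d in[(-88,34)]+[(t,16) for t in list(range(-88,-17,8))+[-16]]:
    f=np.radians(t);u=np.array([np.cos(f),np.sin(f)]);n=np.array([-u[1],u[0]])
    P=h+42*u-d*n
    if S is None:S=P
    print(t,d,P.round(1),(P-S).round(1))
E
```

```text
[ 495.4 -125.8  232.1] [-0.48  0.3   1.56  0.    1.28  0.86]
-88 34 [ 510.7 -182.7] [0. 0.]
-88 16 [ 528.7 -182. ] [18.   0.6]
-80 16 [ 534.7 -183.6] [24. -1.]
-72 16 [ 541.  -184.4] [30.3 -1.7]
-64 16 [ 547.2 -184.3] [36.5 -1.6]
-56 16 [ 553.4 -183.3] [42.7 -0.6]
-48 16 [ 559.4 -181.4] [48.7  1.2]
-40 16 [ 565.1 -178.8] [54.4  3.9]
-32 16 [ 570.3 -175.3] [59.7  7.3]
-24 16 [ 575.1 -171.2] [64.4 11.5]
-16 16 [ 579.2 -166.5] [68.5 16.2]
```

```bash
python3 -m jog '[[[0,-20,0],[0,0,-4],1],[[8,-40,0],[0,0,-8],1],[[15,-57,-10],[0,0,-11],1],[[15,-57,-40],[0,0,-11],1],[[15,-57,-75],[0,0,-11],1],[[15,-57,-110],[0,0,-11],1],[[15,-57,-125],[0,0,-11],1],[[15,-57,-125],[0,0,-11],1]]' 60
python3 - <<'E'
from h import *
look("side",["lever_end"]);look("top",["lever_end"])
E
```

```text
time_s: 9.72
eef_pos: [508.8, -182.0, 103.6]
ee_rot: [-0.002, 1.0, 0.018, -0.003]
force: [-0.4, -0.6, -0.0]
grip_width: 0.002
side lever_end 0.66 [268.7 263.9] [ 542.5 -202.9]
top lever_end 0.51 [217.5 305.4] [ 557.4 -104.6]
```

```bash
python3 -m jog '[[[0,0,-15],[0,0,0],1],[[0,0,-30],[0,0,0],1],[[0,0,-40],[0,0,0],1],[[5,0,-40],[0,0,0],1],[[10,0,-40],[0,0,0],1],[[14,0,-40],[0,0,0],1],[[18,0,-40],[0,0,0],1],[[21,-0.5,-40],[0,0,4],1]]' 60
python3 -m jog '[[[3,-0.5,0],[0,0,4],1],[[6,-1,0],[0,0,8],1],[[9,-1,0],[0,0,12],1],[[12,-1,0],[0,0,16],1],[[15,-0.7,0],[0,0,20],1],[[18.5,-0.3,0],[0,0,24],1],[[21.5,0.5,0],[0,0,28],1],[[24.5,1.4,0],[0,0,32],1]]' 60
python3 - <<'E'
from h import *
p=look("side",["lever_end","tip0"]);look("top",["lever_end","tip0"])
cv2.imwrite("pics/s4.png",cv2.resize(p["color"][150:310,170:370],None,fx=3,fy=3,interpolation=2))
E
```

```text
time_s: 10.58
eef_pos: [532.2, -183.7, 68.0]
ee_rot: [0.0, 0.999, 0.053, 0.0]
force: [-1.8, -1.4, 1.7]
grip_width: 0.001
time_s: 11.25
eef_pos: [556.6, -182.5, 67.9]
ee_rot: [0.001, 0.945, 0.328, 0.0]
force: [-1.3, -1.8, 0.4]
grip_width: -0.001
side lever_end 0.58 [258.6 281.7] [ 579.1 -186.5]
side tip0 0.59 [185.9 308.4] [701.6  39.2]
side tip0 0.42 [204.7 327.8] [720.9 -36. ]
top tip0 0.86 [221.6 306.4] [ 549.8 -108.6]
top tip0 0.62 [242.3 205.2] [511.8  94. ]
top tip0 0.59 [144.1 228.4] [709.2  45.5]
```

View pics/s4.png

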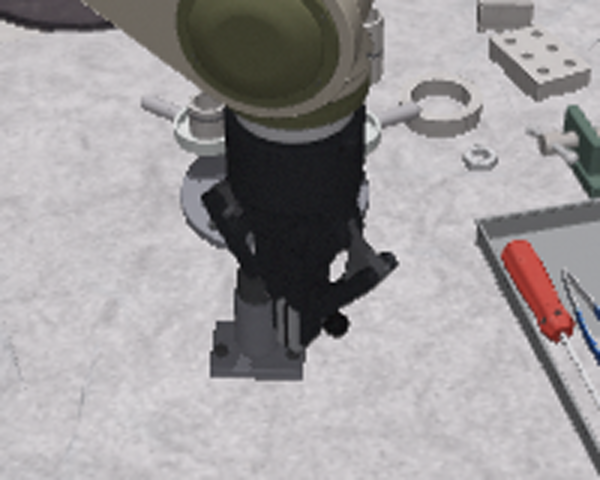

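```bash
python3 -m jog '[[[3,1,0],[0,0,4],1],[[6,2.3,0],[0,0,8],1],[[8.5,3.7,0],[0,0,12],1],[[11,5.5,0],[0,0,16],1],[[13.7,7.2,0],[0,0,20],1],[[16,9.3,0],[0,0,24],1],[[18.5,11.3,0],[0,0,28],1],[[20,13,0],[0,0,31],1]]' 60
python3 -m jog '[[[0.5,0.5,0],[0,0,1],1],[[1,1,0],[0,0,2],1],[[1.5,1.5,0],[0,0,3],1],[[2,2.5,0],[0,0,4],1],[[2.3,3.2,0],[0,0,5],1],[[2.3,3.2,0],[0,0,5],1],[[2.3,3.2,0],[0,0,5],1],[[2.3,3.2,0],[0,0,5],1]]' 60
python3 -m jog '[[[0,0,0],[0,0,0],1],[[0.2,0.7,0],[0,0,0],1],[[0.4,1.4,0],[0,0,0],1],[[0.4,1.4,0],[0,0,0],1],[[0.4,1.4,0],[0,0,0],1],[[0.4,1.4,0],[0,0,0],1],[[0.4,1.4,0],[0,0,0],1],[[0.4,1.4,0],[0,0,0],1]]' 60
python3 - <<'E'
from h import *
p=look("side",["lever_end"])
E
```

```text
time_s: 12.22
eef_pos: [576.1, -169.3, 67.3]
ee_rot: [0.0, 0.823, 0.568, -0.0]
force: [0.4, -1.2, 0.4]
grip_width: -0.003
time_s: 12.88
eef_pos: [578.1, -165.8, 67.1]
ee_rot: [-0.0, 0.799, 0.602, -0.0]
force: [-1.0, -0.2, 0.2]
grip_width: 0.001
time_s: 13.55
eef_pos: [578.5, -164.9, 67.1]
ee_rot: [0.0, 0.798, 0.602, -0.0]
force: [-1.5, -5.4, 0.2]
grip_width: -0.003
side lever_end 0.78 [244.  288.4] [ 600.9 -152.9]
```

```bash
python3 -m jog '[[[0.2,0.5,0],[0,0,0],1],[[0.4,1,0],[0,0,0],1],[[0.4,1.5,0],[0,0,0],1],[[0.4,1.5,0],[0,0,0],1],[[0.4,1.5,0],[0,0,0],1],[[0.4,1.5,0],[0,0,0],1],[[0.4,1.5,0],[0,0,0],1],[[0.4,1.5,0],[0,0,0],1]]' 60
```

```text
time_s: 14.32
eef_pos: [578.6, -164.6, 67.1]
ee_rot: [0.001, 0.798, 0.602, -0.001]
force: [-3.8, -11.0, -0.9]
grip_width: 0.004
```

```bash
python3 -m jog '[[[-2,-6,0],[0,0,0],1],[[-5,-14,0],[0,0,0],1],[[-8,-22,0],[0,0,0],1],[[-8,-22,35],[0,0,0],1],[[-8,-22,70],[0,0,0],1],[[-20,-30,105],[0,0,-7],1],[[-45,-30,140],[0,0,-14],1],[[-75,-30,165],[0,0,-21],1]]' 60
python3 -m jog '[[[-30,-20,0],[0,0,-7],1],[[-60,-40,0],[0,0,-14],1],[[-90,-60,0],[0,0,-21],1],[[-120,-80,0],[0,0,-28],1],[[-120,-80,0],[0,0,-28],1],[[-120,-80,0],[0,0,-28],1],[[-120,-80,0],[0,0,-28],1],[[-120,-80,0],[0,0,-28],1]]' 60
python3 - <<'E'
from h import *
p=look("top");c=p["color"]
a=cv2.resize(c[185:245,230:345],None,fx=6.5,fy=6.5,interpolation=2);cv2.imwrite("pics/f.png",a)
q=look("side",["tip0","lever_end","brass_bush","pointer_tip","ring_big","sleeve_tall","chuck_key"])
cv2.imwrite("pics/fs.png",cv2.resize(q["color"][130:310,170:370],None,fx=3.2,fy=3.2,interpolation=2))
E
```

```text
time_s: 14.98
eef_pos: [503.9, -193.5, 234.5]
ee_rot: [0.001, 0.896, 0.444, 0.001]
force: [0.4, -0.3, -0.2]
grip_width: 0.001
time_s: 15.65
eef_pos: [384.7, -272.5, 232.1]
ee_rot: [-0.0, 0.976, 0.218, 0.0]
force: [-0.1, -0.6, -0.0]
grip_width: -0.0
top base 0.7 [203.6 245.6] [590.6  13.1]
top tip0 0.79 [144.  231.3] [709.3  39.6]
top tip0 0.72 [220.1 303.7] [ 552.9 -103.2]
top tip0 0.56 [244.4 203.1] [507.7  98.3]
top tip1 0.79 [144.  231.3] [709.3  39.6]
top tip1 0.72 [220.1 303.7] [ 552.9 -103.2]
top tip1 0.56 [244.4 203.1] [507.7  98.3]
top tip2 0.79 [144.  231.3] [709.3  39.6]
top tip2 0.72 [220.1 303.7] [ 552.9 -103.2]
top tip2 0.56 [244.4 203.1] [507.7  98.3]
top pointer_tip 0.98 [220.1 308.9] [ 552.7 -113.6]
top pointer_tip 0.58 [207.7 159.9] [582.2 185.2]
top lever_end 0.6 [197.  327.3] [ 596.9 -148.9]
top brass_bush 0.65 [210.9 273.6] [572.5 -43.5]
top sleeve_short 0.74 [142.1 229.6] [713.6  43.1]
top sleeve_short 0.66 [223.4 222.9] [549.   58.3]
top nut_2 0.63 [173.7 240.2] [648.5  22.4]
top nut_2 0.56 [133.2 244.5] [731.6  12.6]
top ring_big 0.76 [132.6 213.1] [742.8  80. ]
top sleeve_tall 0.5 [154.7 181.9] [696.5 146.7]
top chuck_key 0.73 [203.1 161.4] [594.3 190.4]
side tip0 0.96 [185.  308.6] [703.1  42.3]
side tip0 0.63 [237.4 255.7] [549.9 -99. ]
side tip0 0.55 [182.3 219.4] [508.7 103. ]
side lever_end 0.77 [243.9 285.5] [ 595.8 -151.3]
side lever_end 0.5 [182.1 217.3] [501.5  76.8]
side brass_bush 0.84 [220.2 262.3] [574.6 -49.3]
side brass_bush 0.56 [240.5 255.5] [ 548.  -105.5]
side pointer_tip 0.6 [238.3 255.4] [ 548.7 -101.4]
side ring_big 0.58 [187.  317.1] [739.6  84.3]
side sleeve_tall 0.57 [174.7 290.1] [691.1 150.4]
side sleeve_tall 0.42 [172.4 248.3] [592.  186.4]
```

View pics/f.png

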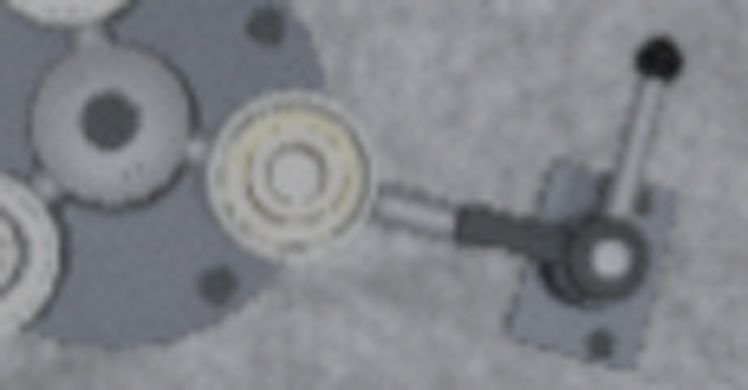

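View pics/fs.png

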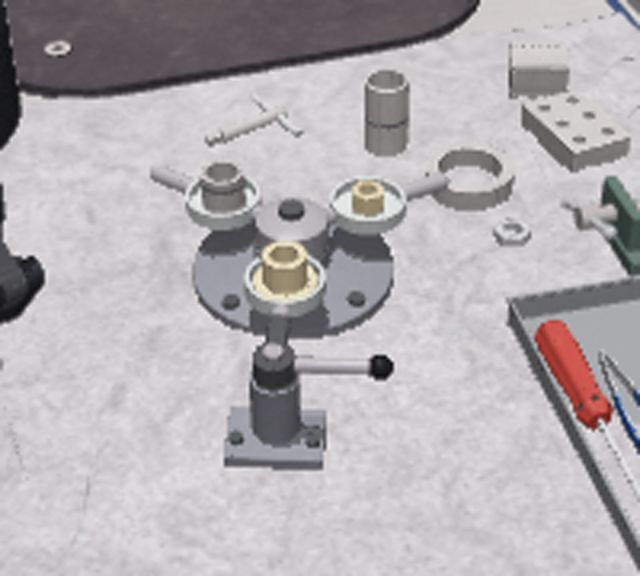

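```bash
python3 - <<'E'
from h import *
p=capture("top")
f=lambda X,Y,z:at_z(p,[185+(Y+.5)/6.5-.5,230+(X+.5)/6.5-.5],z)[:2]
b,o=f(658,60,62),f(610,258,68);H=f(110,120,61)
a=lambda v:np.degrees(np.arctan2(v[1],v[0]))
print(b,o,"handle",a(b-o),np.hypot(*(b-o)),"post",a(o-H),"lever",a(b-o)-a(o-H),"bush",a(f(296,175,66)-H),"spoke",a(f(418,212,42)-H))
print(sensors.sense()["force"])
E
```

```text
[ 603.0767004  -156.01077387] [ 543.35956057 -138.86235185] handle -16.02199105189872 62.13054938553382 post -106.56287049451423 lever 90.5408794426155 bush -107.71535748425707 spoke -106.94194386253542
[ 0.5085149   0.75403108 -0.29603004]
```

```bash
python3 -c "
from rig import ctrl
print(ctrl.finish_job())"
```

```text
the job is handed in; nothing more can be done
None
```

The flanged bush's spoke now points at the fixed pointer, and the clamp lever is across over it at its stop. The job is handed in, at about 16 to 17 s on the robot's clock.

- **Turntable:** I pushed the bare end of the short-sleeve spoke round about 64° clockwise with the closed fingertips. In the last picture the bush spoke lies at about -107.0° and the pointer at -106.6°. That is within about 0.5°, roughly the limit of what the picture can show.
- **Clamp:** I then swung the lever by its handle. At the end the handle stopped moving while the side force rose to about 12 N, so it was on its stop. The picture puts the lever at 90.5° (stop at about 90°), with its finger over the end of the bush spoke.
- **Surroundings:** All three parts are still in their cups. The ring, tall sleeve, chuck key and loose nut look unmoved, and the arm was clear of everything when I handed in.

**Readings that disagreed:** The networks' single readings scattered by up to about 10 mm, mainly for the pointer tip and the lever ball. I relied on positions I read off the pictures for the final angles. The bush itself reads -107.7°, about 1° past the pointer, which I put down to its looseness in the cup.

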